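# Swap the battery packs in the coffee-bar charging dock

### The job

Swing the keeper bar of the charging dock well open, take every charged pack that sits in it out and stand it upright in the wooden tray, and plug every spent battery pack standing on the counter fully home into a socket of the dock, one per socket. Then swing the keeper bar shut over them until it clicks into its detent, and leave the other things on the counter undisturbed.

Things in the scene. Friction and masses are not known exactly. Their poses are not given: they have to be found in the camera images.
- spent0: grey battery pack, 46 x 66 x 50 mm (x, y, z): body 46 x 66 x 32 with a 38 x 58 x 18 mm plug foot centred beneath (4 mm step all round, lower edges bevelled 2 mm). Origin: centre of the foot's underside; z up, y along the 66 mm side; same after a half turn about z. 0.22 to 0.37 kg. Spent: stands on its foot on the counter at first, belongs in the dock. 2 or 3 of spent0..2 are present.
- spent1: grey battery pack, 46 x 66 x 50 mm (x, y, z): body 46 x 66 x 32 with a 38 x 58 x 18 mm plug foot centred beneath (4 mm step all round, lower edges bevelled 2 mm). Origin: centre of the foot's underside; z up, y along the 66 mm side; same after a half turn about z. 0.22 to 0.37 kg. Spent: stands on its foot on the counter at first, belongs in the dock. 2 or 3 of spent0..2 are present.
- spent2: grey battery pack, 46 x 66 x 50 mm (x, y, z): body 46 x 66 x 32 with a 38 x 58 x 18 mm plug foot centred beneath (4 mm step all round, lower edges bevelled 2 mm). Origin: centre of the foot's underside; z up, y along the 66 mm side; same after a half turn about z. 0.22 to 0.37 kg. Spent: stands on its foot on the counter at first, belongs in the dock. 2 or 3 of spent0..2 are present.
- charged0: grey battery pack, 46 x 66 x 50 mm (x, y, z): body 46 x 66 x 32 with a 38 x 58 x 18 mm plug foot centred beneath (4 mm step all round, lower edges bevelled 2 mm). Origin: centre of the foot's underside; z up, y along the 66 mm side; same after a half turn about z. 0.22 to 0.37 kg. Charged: sits in socket0 at first, belongs in the tray. 1 or 2 of charged0..2 are present.
- charged1: grey battery pack, 46 x 66 x 50 mm (x, y, z): body 46 x 66 x 32 with a 38 x 58 x 18 mm plug foot centred beneath (4 mm step all round, lower edges bevelled 2 mm). Origin: centre of the foot's underside; z up, y along the 66 mm side; same after a half turn about z. 0.22 to 0.37 kg. Charged: sits in socket1 at first, belongs in the tray. 1 or 2 of charged0..2 are present.
- charged2: grey battery pack, 46 x 66 x 50 mm (x, y, z): body 46 x 66 x 32 with a 38 x 58 x 18 mm plug foot centred beneath (4 mm step all round, lower edges bevelled 2 mm). Origin: centre of the foot's underside; z up, y along the 66 mm side; same after a half turn about z. 0.22 to 0.37 kg. Charged: sits in socket2 at first, belongs in the tray. 1 or 2 of charged0..2 are present.
- dock: Fixed white charging dock, a block 100 x 330 x 40 mm (x, y, z), three sockets in a row along y at y = -78, 0, 78 mm. Origin: centre of its underside on the counter. The keeper's hinge post stands at y = -145 mm (24 mm thick, to 78 mm high), the detent post at x = 15, y = 140 mm (26 mm square, to 68 mm high, sprung ball on top to 80.5 mm).
- socket0 (a point): Centre of a socket's mouth in the dock's top face, 40 mm high; axes as the dock's. Hole 41 x 61 mm (x, y), 26 mm deep, for the 38 x 58 mm foot: pack y along dock y, either way round. Fully home, the body's step rests on the dock's top: pack origin 18 mm below this point, its top 32 mm above.
- socket1 (a point): Centre of a socket's mouth in the dock's top face, 40 mm high; axes as the dock's. Hole 41 x 61 mm (x, y), 26 mm deep, for the 38 x 58 mm foot: pack y along dock y, either way round. Fully home, the body's step rests on the dock's top: pack origin 18 mm below this point, its top 32 mm above.
- socket2 (a point): Centre of a socket's mouth in the dock's top face, 40 mm high; axes as the dock's. Hole 41 x 61 mm (x, y), 26 mm deep, for the 38 x 58 mm foot: pack y along dock y, either way round. Fully home, the body's step rests on the dock's top: pack origin 18 mm below this point, its top 32 mm above.
- keeper (a joint): Keeper bar's angle, rad: 0 = shut on its stop along the dock's y over the packs, behind a sprung ball (starts so). Grows as the free end swings level to the dock's +x side, clockwise from above, to 1.7. Open above 1.1; 1.4 leaves the gripper room at every socket. Friction (0.12 N m) holds it where left. Passing the ball (0 to 0.1 rad) takes 4 to 8 N at the knob; shut is under 0.02.
- keeper_hinge (a point): Point on the keeper's vertical hinge axis at half the bar's thickness; fixed to the dock, axes as the dock's. The aluminium bar is 16 mm wide, 12 mm thick, underside 78 mm above the counter (6 mm above packs fully home; it hits others), and reaches 297 mm from the hinge.
- keeper_knob (a point): Middle of the upright round black knob on the bar, 22 mm in diameter and 48 mm tall, standing on the bar's top from 90 to 138 mm above the counter, 120 mm from the hinge axis; turns with the bar.
- tray: Fixed open wooden tray, 200 x 140 x 30 mm (x, y, z), walls and floor 6 mm. Origin: centre of its underside.
- tray_in (a point): Centre of the tray's inner floor, 188 x 128 mm inside (x, y); axes as the tray's.
- mug: Bystander: white mug, 82 mm wide, 92 mm tall; origin at its underside.
- jar: Bystander: amber jar with steel cap, 70 mm wide, 100 mm tall; origin at its underside.
- napkin_ring: Bystander: wooden napkin ring, 44 mm wide, 24 mm tall; origin at its underside.
- shaker: Bystander: steel shaker, 44 mm wide, 66 mm tall; origin at its underside.
- spoon: Bystander: steel spoon lying flat, 150 mm long; origin under its middle.
- cup: Bystander: small blue cup, 70 mm wide, 60 mm tall; origin at its underside.
- tamper: Bystander: dark coffee tamper, 54 mm wide, 70 mm tall; origin at its underside.
Mind the look-alikes: they are no part of the job. What is shaped like the spent0 but pink or turquoise is not meant. What is shaped like the charged0 but yellow is not meant.

How it is judged:
On the way, in this order (a step that is already met when the one before it is completed fails the run):
1. the keeper bar is swung well open (beyond 1.1 rad) (value of joint keeper above 1.1 rad), for 0.2 s.
2. every charged pack stands in the tray and every spent pack is fully home in a socket (((horizontal distance between spent0 and socket0 below 0.006 m and z of spent0 in the frame of socket0 below -0.014 m and angle between spent0's own z axis and vertical below 0.1 rad) or (horizontal distance between spent0 and socket1 below 0.006 m and z of spent0 in the frame of socket1 below -0.014 m and angle between spent0's own z axis and vertical below 0.1 rad) or (horizontal distance between spent0 and socket2 below 0.006 m and z of spent0 in the frame of socket2 below -0.014 m and angle between spent0's own z axis and vertical below 0.1 rad)) and ((horizontal distance between spent1 and socket0 below 0.006 m and z of spent1 in the frame of socket0 below -0.014 m and angle between spent1's own z axis and vertical below 0.1 rad) or (horizontal distance between spent1 and socket1 below 0.006 m and z of spent1 in the frame of socket1 below -0.014 m and angle between spent1's own z axis and vertical below 0.1 rad) or (horizontal distance between spent1 and socket2 below 0.006 m and z of spent1 in the frame of socket2 below -0.014 m and angle between spent1's own z axis and vertical below 0.1 rad)) and ((horizontal distance between spent2 and socket0 below 0.006 m and z of spent2 in the frame of socket0 below -0.014 m and angle between spent2's own z axis and vertical below 0.1 rad) or (horizontal distance between spent2 and socket1 below 0.006 m and z of spent2 in the frame of socket1 below -0.014 m and angle between spent2's own z axis and vertical below 0.1 rad) or (horizontal distance between spent2 and socket2 below 0.006 m and z of spent2 in the frame of socket2 below -0.014 m and angle between spent2's own z axis and vertical below 0.1 rad)) and x of charged0 in the frame of tray_in between -0.08 and 0.08 m and y of charged0 in the frame of tray_in between -0.05 and 0.05 m and z of each of charged0, charged1, charged2 in the frame of tray_in below 0.008 m and angle between each of charged0, charged1, charged2's own z axis and vertical below 0.2 rad and x of charged1 in the frame of tray_in between -0.08 and 0.08 m and y of charged1 in the frame of tray_in between -0.05 and 0.05 m and x of charged2 in the frame of tray_in between -0.08 and 0.08 m and y of charged2 in the frame of tray_in between -0.05 and 0.05 m), for 0.2 s.
3. the keeper bar is shut in its detent (below 0.02 rad) (value of joint keeper below 0.02 rad), for 0.2 s.
At the end, for the whole second after the job is handed in: Every spent pack present is fully home in a socket (origin at least 14 mm below the socket's mouth, within 6 mm of its centre, upright), every charged pack stands upright (within 0.2 rad) on the tray's floor, the keeper is below 0.02 rad, and all is at rest (all of step 2 and linear speed of each of spent0, spent1, spent2, charged0, charged1, charged2 below 0.02 m/s and value of joint keeper below 0.02 rad); the robot touches nothing.
It fails at once if another thing on the counter is moved more than 6 cm (distance of any of mug, jar, napkin_ring, shaker, spoon, cup, tamper from where it was at the start of the episode above 0.06 m).
It fails at once if a bystander is knocked over (angle between any of mug, jar, napkin_ring, shaker, cup, tamper's own z axis and vertical above 0.7 rad).
Of charged0, charged1, charged2 only 1 to 2 are there at a start; the rules pass over those that are not, and their reading is None.
Of spent0, spent1, spent2 only 2 to 3 are there at a start; the rules pass over those that are not, and their reading is None.
At some moment in a run one of spent0, spent1, spent2 may be knocked a few centimetres aside while the robot is not near it.
It also fails if it takes over 210 s, if anything falls off the work surface, if the arm or the gripper's body presses on something with over 40 N, if the wrist force passes 120 N, or if a joint passes its speed limit or range.

### The arm

A 6-joint arm with a two-finger parallel gripper is mounted at the origin on the work surface. World frame = base frame: x ahead of the robot, y to its left, z up, the work surface at z = 0. Lengths are in m, angles in rad, forces in N, time in s.
With the tool pointing down it reaches from about 0.275 to 0.875 m from the base axis. Payload 12.5 kg.
Tool frame: the origin (TCP) lies on the centre line of the jaws, within the pads' length; the fingertips stand r.finger_overhang ahead of it and the grasp point (between the pads) lies 3 mm ahead of it (r.finger_overhang is the distance from the TCP to the fingertips, in m); z points along the fingers, y is the line along which they close (so a half turn about z gives the same grasp; the last joint's range is limited). The gripper opens to 85 mm and grips with 20 to 120 N. Pads are 22 mm wide; open, the fingers measure 114 mm over their backs; the gripper's body (76 mm by 85 mm) begins 54 mm behind the grasp point. The pads swing forward as they close: fully open they stand 13 mm farther back than shut.
Start: joints at [-1.245, 0.351, 1.652, -0, 1.139, -0.085], TCP at [0.22, -0.504, 0.253] pointing down, gripper open.
Joint ranges: [-2.75, 2.75], [-0.79, 2.1], [0.01, 2.65], [-1.57, 4.71], [0.07, 3.14], [-2.87, 2.87]. Speed limits (rad/s): [2.22, 2.22, 2.79, 3.14, 3.14, 3.14].

### API

Orientations are given as a unit quaternion [x, y, z, w].
In Python, from cell import r, optics gives the robot as it stands. The module is installed in compiled form; this text tells all that it offers. Calls block until the motion is done:
- r.move_to(position, orientation): joint-space move of the TCP to a pose.
- r.move_linear(position, rot=None, vel=0.15): straight line of the TCP; rot=None keeps the orientation; vel is the mean speed in m/s.
- r.set_joints(angles): joint-space move.
- r.set_gripper(opening, squeeze=None): opening from 0.0 (shut) to 1.0 (fully open); squeeze is the grip in N (None keeps the last); returns when the fingers have stopped.
- r.sleep(seconds).
- r.inverse_kinematics(position, orientation): joint angles nearest the present ones, or None.
- optics.get_image(name): name is "scene" or "top" or "wrist"; returns a dict with "pixels" (384x512x3 uint8, red, green, blue), "depth" (384x512 float32, m along the optical axis (not along the pixel's ray), 0 where there is no reading), "fx", "fy", "cx", "cy" (pixels), "camera_from_world" (4x4, takes a point from world to camera coordinates); the wrist camera has in their place "mount" (4x4, takes a point from camera to tool coordinates, whose origin is the TCP and whose axes are the flange's). Camera axes: x right, y down, z forward; pixel columns grow to the right and rows downward; lengths in m; the calibration is good to about 2 mm. A picture is of the moment at which its call begins: read the wrist's pose just before it.
A pose or a line that the arm cannot do raises r.PlanningError and nothing moves.
- r.hand_in(): hands the job in; it is judged then, once.
Readings, each from a call of its own:
- r.current_t(): time.
- r.current_q(): joint angles.
- r.current_qvel(): joint speeds.
- r.current_effort(): joint torques, N m.
- r.current_tool_pos(): TCP position.
- r.current_ee_rot(): TCP orientation.
- r.current_contact_force(): force on the tool from outside, world axes, zero at the start.
- r.current_torque(): the same for the moment, N m.
- r.current_opening(): opening from 0.0 (shut) to 1.0 (fully open).
- r.current_finger_force(): force on a finger pad.
Only numpy, scipy, OpenCV 4.12 (cv2) and the standard library are available. Lean on these libraries where they do the work, as an engineer would, in place of code of your own. Each camera call takes 0.05 s, during which the arm holds its last target. There are 200 camera calls.

## Working session

There is one attempt and no reset: what is moved stays moved. The work goes in short steps, each a Python script; the robot and the scene stay as the last script left them, time stands still between calls to the robot, and variables do not carry over. Pictures are saved under pics/ and viewed, at most 14 in all, crops included, and the job is handed in when it is done.

```bash
mkdir -p pics; ls; python3 - <<'E'
from cell import r,optics
import cv2,numpy as np
for n in ["scene","top"]:
    d=optics.get_image(n); np.savez(f"pics/{n}0.npz",**d)
    cv2.imwrite(f"pics/{n}0.png",cv2.resize(d["pixels"][:,:,::-1],(800,600),interpolation=cv2.INTER_CUBIC))
    print(n,d["fx"],d["fy"],d["cx"],d["cy"],np.round(d["camera_from_world"],3).tolist())
print(r.finger_overhang,r.current_t(),r.current_ee_rot(),r.current_tool_pos())
E
```

```text
pics
scene 414.58165889610643 414.58165889610643 257.03144762604296 191.31689609614395 [[-0.473, 0.881, -0.01, 0.208], [0.484, 0.25, -0.839, -0.163], [-0.737, -0.401, -0.544, 1.547], [0.0, 0.0, 0.0, 1.0]]
top 476.807562066577 476.807562066577 255.51383563229643 194.78923490475208 [[-0.022, -1.0, 0.021, 0.028], [-0.993, 0.019, -0.115, 0.533], [0.115, -0.023, -0.993, 1.466], [0.0, 0.0, 0.0, 1.0]]
0.022 0.1 [ 9.78975605e-01  2.03976708e-01 -5.45407050e-05 -5.14880296e-04] [ 0.21958231 -0.50397457  0.25281021]
```

View pics/top0.png

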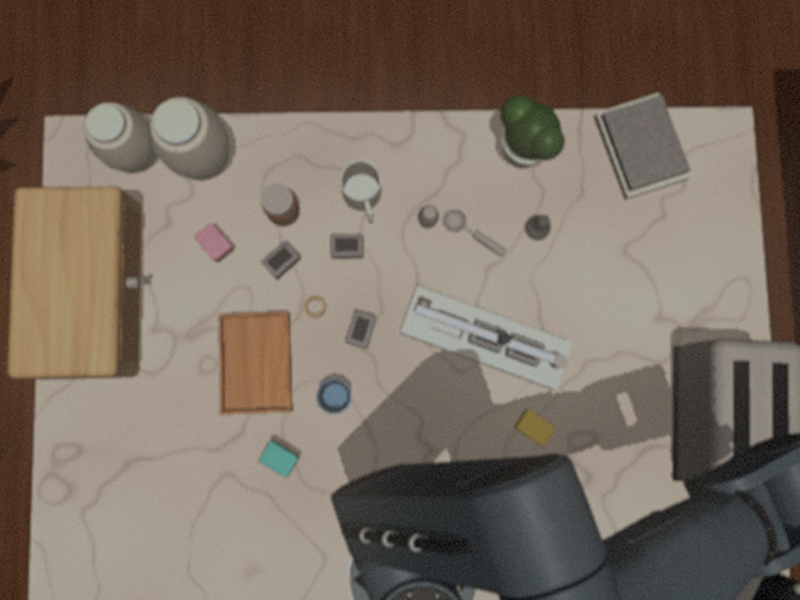

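View pics/scene0.png

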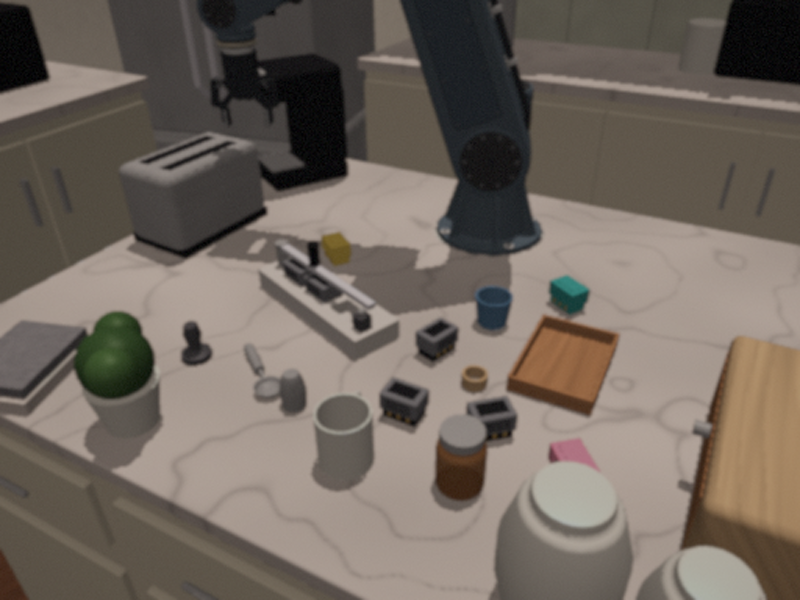

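The top view shows three spent packs at about (281,259), (347,245) and (361,328). The dock runs from its hinge at about (565,355) to its detent at about (422,302), with packs under the bar in sockets 0 and 1 and the left socket empty. The tray is at (256,362). Next I measure these with depth.

```bash
cat > h.py <<'E'
import numpy as np,cv2
from scipy.spatial.transform import Rotation as R
def rotz(yaw): # tool down, tool y axis along world yaw direction
    y=np.array([np.cos(yaw),np.sin(yaw),0]);z=np.array([0,0,-1.]);x=np.cross(y,z)
    return R.from_matrix(np.c_[x,y,z]).as_quat()
def world(d,T=None):
    h,w=d["depth"].shape;v,u=np.mgrid[:h,:w];z=d["depth"]
    P=np.stack([(u-d["cx"])/d["fx"]*z,(v-d["cy"])/d["fy"]*z,z],-1)
    if T is None:T=np.linalg.inv(d["camera_from_world"])
    W=P@T[:3,:3].T+T[:3,3]; W[z<=0]=np.nan
    return W
def ortho(W,img,x0,x1,y0,y1,s=0.001,zmin=-1,zmax=1): # up=+x left=+y
    H=int((x1-x0)/s);Wd=int((y1-y0)/s);o=np.zeros((H,Wd,3),np.uint8);hm=np.full((H,Wd),np.nan)
    return o,hm
def comps(W,lo,hi,minpix=15):
    m=((W[...,2]>lo)&(W[...,2]<hi)).astype(np.uint8)
    n,l,st,_=cv2.connectedComponentsWithStats(m,connectivity=4)
    out=[]
    for i in range(1,n):
        if st[i,4]<minpix:continue
        p=W[l==i]; rc=cv2.minAreaRect((p[:,:2]*1000).astype(np.float32))
        out.append((st[i,4],np.round(rc[0],1),np.round(rc[1],1),round(rc[2],1),np.round(p[:,2].mean()*1000,1),np.round(st[i,:4])))
    return out
E
python3 - <<'E'
from h import *
d=dict(np.load("pics/top0.npz"));W=world(d)
print("table",np.nanmedian(W[250:300,60:120,2]))
for lo,hi in [(.040,.06),(.03,.046),(.018,.035),(.062,.076),(.08,.1),(.1,.14)]:
    print(lo,hi)
    for c in comps(W,lo,hi): 
        if c[0]<8000 and 60<c[5][0]<400 and c[5][1]<290: print(*c)
E
```

```text
table -0.0005799224664115865
0.04 0.06
1872 [ 861.1 -497.6] [171.1 134.1] 17.3 44.8 [386  60  56  61]
21 [822.3 533.6] [ 6.2 33.8] 34.1 49.6 [ 84 103  11   7]
43 [803.3  90.7] [21.4 66.8] 0.3 49.7 [220 106  22   9]
108 [678.5 540.3] [157.9   6.5] 1.3 50.5 [ 85 127   4  50]
32 [717.6 236.7] [17.5 59.9] 36.7 49.7 [175 129  16  14]
17 [737.   97.7] [28.3  3.4] 79.3 50.6 [224 129  10   3]
49 [709.3 -45. ] [38.2 25.6] 85.7 50.8 [268 134  13   9]
21 [ 687.3 -266.5] [28.9 13.3] 40.3 53.5 [342 139   8   8]
317 [667.1 388.1] [67.5 46.1] 40.7 49.1 [124 142  24  25]
316 [655.3 121.4] [48.1 66.2] 1.8 49.1 [211 149  22  16]
316 [629.  254.1] [47.5 64.7] 42.6 48.9 [167 154  25  24]
48 [544.1 539.2] [ 4.3 63.2] 89.2 49.9 [ 84 184   4  21]
18 [530.2 -57.9] [21.9 12.9] 88.8 41.3 [276 193   8   5]
320 [485.7  95.9] [46.4 66. ] 72.3 49.4 [221 199  20  24]
80 [454.9 541. ] [  8.9 104.9] 84.0 49.5 [ 80 206   8  35]
15 [483.3 -45.1] [25.4  8.9] 18.2 41.8 [275 206   4   9]
15 [484.6   8.8] [15.7 12.4] 89.1 41.4 [256 208   6   5]
19 [ 468.8 -254.9] [13.8 15.8] 25.4 42.9 [341 211   6   6]
21 [456.2 -58.1] [2
[... 2635 characters left out ...]
 533. ] [ 30.2 354.7] 88.9 90.6 [ 76 123  14 118]
94 [729.2 241.3] [40.1 39.8] 2.6 95.5 [174 123  14  15]
24 [719.  263.4] [31.2 13.1] 60.3 97.6 [169 129  10   7]
309 [492.3 -92.3] [168.8  24.2] 67.3 88.8 [266 193  53  26]
235 [ 431.7 -243.8] [123.7  24.9] 66.2 89.0 [323 217  41  19]
0.1 0.14
185 [ 841.7 -211.5] [120.7  29.8] 40.1 125.7 [320  70  26  32]
349 [833.  402.2] [ 76.8 137.5] 34.4 123.7 [99 71 46 40]
15 [753.6 268.9] [11.2 24.2] 52.5 102.1 [168 118   6   7]
18 [744.1 248.6] [16.  15.6] 44.3 102.1 [174 121   7   6]
42 [726.2 579. ] [29.5 29.5] 66.4 137.2 [ 61 123   9  13]
32 [734.7 269.3] [18. 23.] 24.3 101.9 [167 125   9   8]
47 [ 454.8 -177.5] [19. 22.] 0.5 131.4 [319 213   9   8]
```

```bash
cat >> h.py <<'E'
from cell import r,optics
A=np.deg2rad
DC=np.array([.4653,-.1546]); DY=A(68.6)   # dock centre, heading of dock y
def uy(a): return np.array([np.cos(a),np.sin(a)])
HINGE=DC-.145*uy(DY)
def best_yaw(p,yaw):
    c=[]
    for k in (-1,0,1):
        q=r.inverse_kinematics(p,rotz(yaw+k*np.pi))
        if q is not None:c.append((max(abs(q[5])-2.2,0)*10+np.abs(np.array(q)-r.current_q()).max(),yaw+k*np.pi))
    return min(c)[1]
def arc(a0,a1,z,yaw0,rad=.12,n=14,vel=.1):
    for a in np.linspace(a0,a1,n+1)[1:]:
        p=HINGE+rad*uy(DY-a)
        r.move_linear([*p,z],rotz(yaw0-(a-a0)),vel)
E
python3 - <<'E'
from h import *
p=r.current_tool_pos()
d=optics.get_image("wrist");print(np.round(d["mount"],3).tolist())
r.move_linear([p[0],p[1],.42])
K=np.array([.4555,-.1777]);print(np.hypot(*(K-HINGE)),np.rad2deg(np.arctan2(*(K-HINGE)[::-1])))
# choose yaw with joint6 room along arc
for k in (-1,0,1):
    y=DY-np.pi/2+k*np.pi
    for a in (0,1.56):
        q=r.inverse_kinematics([*(HINGE+.12*uy(DY-a)),.12],rotz(y-a)); print(k,a,None if q is None else np.round(q,2))
E
```

```text
[[-0.0, -0.955, -0.295, 0.076], [1.0, -0.0, -0.001, 0.001], [0.001, -0.295, 0.955, -0.12], [0.0, 0.0, 0.0, 1.0]]
0.11991883617034238 68.93239575605787
-1 0 None
-1 1.56 [-0.64  0.63  1.56 -0.    0.95 -1.85]
0 0 [-0.47  0.44  1.92 -0.    0.79 -0.09]
0 1.56 [-0.64  0.63  1.56 -0.    0.95  1.29]
1 0 None
1 1.56 [-0.64  0.63  1.56 -0.    0.95 -1.85]
```

```bash
python3 - <<'E'
from h import *
y=DY-np.pi/2; K=HINGE+.12*uy(DY)
r.move_to([*K,.26],rotz(y)); r.set_gripper(.42,40)
r.move_linear([*K,.125],vel=.1); print(r.current_contact_force(),r.current_opening())
arc(0,1.56,.125,y)
print(r.current_contact_force(),r.current_tool_pos())
p=r.current_tool_pos(); r.move_linear([p[0],p[1],.26])
# view dock from above with wrist cam: tool offset so camera looks at dock centre
r.move_to([.42,-.05,.36],rotz(0+np.pi/2 if 0 else DY-np.pi/2))
T=np.eye(4);T[:3,:3]=R.from_quat(r.current_ee_rot()).as_matrix();T[:3,3]=r.current_tool_pos()
d=optics.get_image("wrist");np.savez("pics/w1.npz",T=T,**d)
cv2.imwrite("pics/w1.png",d["pixels"][:,:,::-1])
W=world(d,T@d["mount"])
for lo,hi in [(.03,.046),(.062,.075),(.08,.1),(.11,.14)]:
    print(lo)
    for c in comps(W,lo,hi,100): print(*c)
print(r.current_t())
E
```

```text
[-1.12161985 -0.23601312  0.70283334] 0.4190823572900488
[ 0.61227731  0.17761047 -0.28530617] [ 0.52461822 -0.33170417  0.12496771]
0.03
115 [221.6 227.9] [ 8.1 42.4] 69.8 37.7 [ 4  0 37  8]
419 [348. 157.] [58.2 38.6] 33.5 37.8 [119   0  43  50]
348 [704.5 -45.6] [42.8 24.5] 80.6 38.1 [442  51  22  35]
8711 [ 463.7 -156.3] [329.8 100.4] 68.5 39.1 [271  91  80 213]
757 [84.6  0.4] [114.8  24.3] 89.6 38.1 [  4 165  55  72]
113 [ 40.6 -71.3] [50.7  5.3] 31.3 38.3 [ 22 241  19  24]
134 [  3.7 -94.8] [32.7 11.2] 66.7 38.1 [ 12 267  15  16]
122 [ 308.4 -222.3] [ 4.  33.8] 50.2 37.9 [217 273  21  11]
0.062
396 [713.6 -47.3] [26.4 24.6] 82.8 64.9 [464  55  22  24]
321 [528.7 -31.2] [24.6 26.1] 68.2 67.4 [316 101  22  21]
1525 [ 463.9 -155. ] [65.4 46.7] 68.7 70.9 [292 191  36  46]
477 [ 75.7 -12.6] [17.2 80.8] 6.5 68.6 [  0 194  39  51]
285 [ 690.8 -273.8] [24.7 24.2] 75.9 67.8 [477 223  21  18]
132 [ 458.3 -206.8] [15.  32.1] 34.2 68.9 [306 243  18  15]
122 [ 39.7 -67.9] [55.1  5.7] 31.3 68.6 [  6 247  20  27]
0.08
661 [ 64.9 -42.2] [100.1  32.8] 57.1 89.0 [  0 210  26  67]
1210 [ 623.1 -357.6] [ 17.3 148.6] 72.1 87.4 [407 293 105  18]
0.11
11.3083
```

View pics/w1.png

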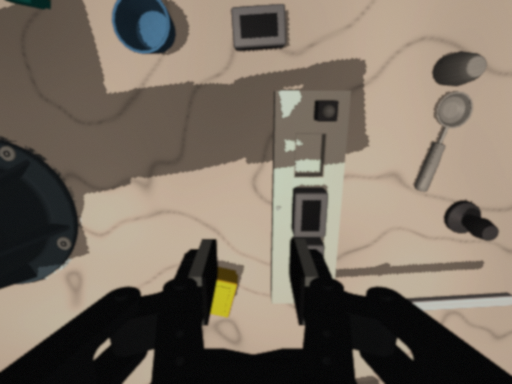

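Keeper open at about 1.50 rad, going by the bar heading, and packs 0 and 1 are visible in the dock. Next I move the charged packs to the tray.

```bash
cat >> h.py <<'E'
DC=np.array([.4640,-.1554]); DY=A(68.6); HINGE=DC-.145*uy(DY)
SOCK=[DC+k*.078*uy(DY) for k in (-1,0,1)]
TR=np.array([.4254,.3086]); TRA=A(1.1)
OFF=.045; HI=.24
def f(): return np.array(r.current_contact_force())
def pick(xy,yaw,zo,squeeze=60):
    yaw=best_yaw([*xy,zo+OFF],yaw)
    r.set_gripper(.85); r.move_to([*xy,HI],rotz(yaw)); r.move_linear([*xy,zo+OFF],vel=.15)
    print("down",f().round(1)); r.set_gripper(0,squeeze)
    print("grip",r.current_opening()*85,r.current_finger_force(),r.current_tool_pos().round(4))
    r.move_linear([*xy,HI],vel=.12); print("lift",r.current_opening()*85,f().round(1)); return yaw
def lower(xy,z0,z1,lim=12,step=.003):
    b=f()[2]; z=z0
    while z>z1+1e-6:
        z=max(z-step,z1); r.move_linear([*xy,z],vel=.05)
        d=f()[2]-b
        if d>lim: print("contact z",round(z,4),f().round(1)); return z
    return z
def wrist(name=None):
    T=np.eye(4);T[:3,:3]=R.from_quat(r.current_ee_rot()).as_matrix();T[:3,3]=r.current_tool_pos()
    d=optics.get_image("wrist")
    if name: cv2.imwrite(f"pics/{name}.png",d["pixels"][:,:,::-1])
    return d,world(d,T@d["mount"])
E
python3 - <<'E'
from h import *
for i,(s,tx) in enumerate([(1,-.042),(0,.042)]):
    pick(SOCK[s],DY-np.pi/2,.022)
    p=TR+tx*uy(TRA); y=best_yaw([*p,.06],TRA)
    r.move_to([*p,.15],rotz(y)); r.move_linear([*p,.062],vel=.12)
    z=lower(p,.062,.049,step=.002,lim=8); print("placed",z,f().round(1))
    r.set_gripper(.72); print(r.current_opening()*85); r.move_linear([*p,HI],vel=.2)
# look at tray and top
d,W=wrist("w2")
for c in comps(W,.05,.064,60): print(*c)
print(r.current_t(),r.current_q())
E
```

```text
down [ 0.1 -0.8  0.1]
grip 45.183526056716985 61.669464111328125 [ 0.4642 -0.1555  0.0678]
lift 45.18657651265445 [-0.2 -0.5 -3.5]
contact z 0.05 [-8.1 -5.7 29. ]
placed 0.04999999999999999 [-8.1 -5.7 29. ]
61.41761540407965
down [0.  0.3 0.1]
grip 44.86685403010647 61.812500953674316 [ 0.4358 -0.2282  0.0678]
lift 44.98441392516811 [ 0.6  0.1 -2.6]
contact z 0.05 [-8.  -5.1 23.3]
placed 0.04999999999999999 [-8.  -5.1 23.3]
61.153458475577914
241 [673.3 393.5] [23.3 20.8] 54.6 50.6 [466  75  29  27]
183 [658.6 378.6] [13.6 26.8] 54.5 50.6 [450  95  24  25]
2965 [383.4 307.7] [46.5 65.3] 1.1 55.2 [144 142  51  65]
2935 [467.4 309.4] [46.  64.9] 0.8 55.3 [230 142  48  65]
615 [713.8 255.9] [64.3 23.2] 77.3 57.1 [474 203  38  57]
266 [758.8 124.7] [30.5  5.6] 24.4 56.6 [486 329  26  17]
32.5167 [ 5.01693403e-01  3.85101028e-01  1.63998596e+00 -2.75827258e-05
  1.11865987e+00  4.82510245e-01]
```

```bash
cat >> h.py <<'E'
def find(xy,name=None):
    d,W=wrist(name); best=None
    for c in comps(W,.042,.056,300):
        a,b=c[2]; ang=c[3] if a<b else c[3]+90
        if abs(min(a,b)-46)<5 and abs(max(a,b)-66)<5:
            e=np.hypot(*(c[1]/1000-xy))
            if best is None or e<best[0]: best=(e,c[1]/1000,A(ang),c)
    return best
def plug(s):
    xy=SOCK[s]; y=best_yaw([*xy,.08],DY-np.pi/2)
    r.move_to([*xy,.15],rotz(y)); r.move_linear([*xy,.095],vel=.12)
    b=f()[2]; z=lower(xy,.095,.0665)
    k=0
    while z>.0700 and k<20:   # not home: lift a little, spiral search
        k+=1; t=k*2.4; p=xy+.0004*np.sqrt(k)*2*uy(t)
        r.move_linear([*p,z+.002],vel=.05); z=lower(p,z+.002,.0665,step=.002)
    print("plugged",s,"z",z,"k",k,f().round(1)); return z
E
python3 - <<'E'
from h import *
xy=np.array([.4857,.0959]); 
r.set_gripper(.85); r.move_to([*xy,HI],rotz(best_yaw([*xy,.1],A(72.3))))
m=find(xy); print(m)
pick(m[1],m[2],0.); z=plug(2)
if z<=.070:
    r.set_gripper(.72); p=r.current_tool_pos(); r.move_linear([p[0],p[1],HI])
    d,W=wrist("w3")
    for c in comps(W,.062,.085,100): print(*c)
print(r.current_t())
E
```

```text
(np.float64(0.0011704699910719699), array([0.4853, 0.0948]), np.float64(1.254891732183923), (np.int32(2861), array([485.3,  94.8]), array([46.3, 65.3]), 71.9, np.float64(49.3), array([232, 142,  46,  64], dtype=int32)))
down [0.9 0.9 0.4]
grip 44.74168007278253 62.47105121612549 [0.4856 0.0948 0.0457]
lift 45.09576877375627 [ 0.4 -0.3 -3.2]
contact z 0.0665 [-6.9  1.9 18.9]
plugged 2 z 0.0665 k 0 [-6.9  1.9 18.9]
825 [713.9 -47.8] [25.7 25.9] 34.6 64.8 [462  33  33  34]
861 [529.2 -31.4] [25.4 25.6] 68.7 70.1 [256  98  29  30]
3279 [492.1 -83.7] [65.9 46.9] 68.3 71.2 [229 145  50  69]
512 [ 690.8 -274.1] [25.3 25.2] 80.8 67.7 [480 264  29  24]
119 [ 554.9 -328.4] [ 3.2 26.2] 72.0 81.5 [376 361  25   7]
44.65
```

```bash
python3 - <<'E'
from h import *
for xy,a,s in [(np.array([.6553,.1214]),1.8,1),(np.array([.629,.2541]),42.6,0)]:
    r.set_gripper(.85); r.move_to([*xy,HI],rotz(best_yaw([*xy,.1],A(a))))
    m=find(xy,f"b{s}"); print(m)
    if m is None or m[0]>.08: break
    if m[0]>.01:
        r.move_to([*m[1],HI],rotz(best_yaw([*m[1],.1],m[2]))); m=find(m[1]); print("re",m)
    pick(m[1],m[2],0.); z=plug(s)
    if z>.070: break
    r.set_gripper(.72); p=r.current_tool_pos(); r.move_linear([p[0],p[1],HI])
d,W=wrist("w4")
for c in comps(W,.062,.085,100): print(*c)
print(r.current_t())
E
```

```text
(np.float64(0.048472775864396314), array([0.6613, 0.1695]), np.float64(0.015707963267948967), (np.int32(3262), array([661.3, 169.5]), array([46.1, 65.9]), 0.9, np.float64(49.4), array([237,  89,  49,  70], dtype=int32)))
re (np.float64(0.0005000000000000504), array([0.6609, 0.1698]), np.float64(0.005235987755982988), (np.int32(2860), array([660.9, 169.8]), array([46. , 66.1]), 0.3, np.float64(49.3), array([230, 140,  46,  65], dtype=int32)))
down [-0.1  0.1 -0.5]
grip 44.91767892774411 63.06882619857788 [0.6613 0.1699 0.0459]
lift 44.897333256640174 [-0.2  0.6 -1.7]
contact z 0.0665 [-7.5  3.2 20.7]
plugged 1 z 0.0665 k 0 [-7.5  3.2 20.7]
(np.float64(0.0018027756377319625), array([0.6291, 0.2523]), np.float64(0.7208209810736581), (np.int32(2846), array([629.1, 252.3]), array([45.5, 66.7]), 41.3, np.float64(49.3), array([230, 141,  46,  64], dtype=int32)))
down [-0.6 -0.5  0.5]
grip 44.885216290629195 63.210861682891846 [0.6295 0.2524 0.0459]
lift 44.72773324595352 [ 1.   0.1 -1.7]
contact z 0.0665 [-5.9  4.9 21.8]
plugged 0 z 0.0665 k 0 [-5.9  4.9 21.8]
2223 [ 484.9 -101.8] [28.2 46.5] 68.2 71.2 [225   0  57  41]
4121 [ 464.  -155.5] [65.1 46.7] 68.5 71.4 [227  53  54  79]
3274 [ 436.  -226.9] [65.3 47. ] 68.6 71.2 [229 143  50  69]
865 [ 524.3 -321.1] [ 10.8 257.1] 71.3 80.2 [241 227 271  19]
69.25
```

Step 2 is done: the knock moved one pack about 5 cm, and I found it again. All three packs sit at 71 mm, which is fully home. Next I shut the keeper.

```bash
python3 - <<'E'
from h import *
a0=1.5; y0=DY-np.pi/2-a0; K=HINGE+.12*uy(DY-a0)
r.set_gripper(.45); r.move_to([*K,HI],rotz(y0)); 
d,W=wrist()
for c in comps(W,.11,.142,60): print(*c)
print("K",K)
r.move_linear([*K,.125],vel=.1); print(f().round(1))
arc(a0,.1,.125,y0)
y=y0+a0
for a in np.arange(.08,-.16,-.01):
    r.move_linear([*(HINGE+.12*uy(DY-a)),.125],rotz(y-a),.04); F=f()[:2]@uy(DY-np.pi/2); print(round(a,2),F.round(1),end=" ")
    if a<-.03 and F>14: break
r.sleep(.3)
r.move_linear([*(HINGE+.12*uy(DY)),.125],rotz(y),.05)
r.move_linear([*(HINGE+.12*uy(DY)),.26],vel=.15)
r.move_to([.42,-.05,.36],rotz(y))
d,W=wrist("w5")
for lo,hi in[(.082,.1),(.11,.142)]:
    for c in comps(W,lo,hi,60): print(*c)
print(r.current_t())
E
```

```text
820 [ 526.3 -327.1] [21.4 21.2] 52.5 133.2 [239 180  30  36]
K [ 0.52563693 -0.32617539]
[ 0.  -0.6 -1. ]
0.08 -0.4 0.07 1.8 0.06 0.4 0.05 -0.5 0.04 -0.8 0.03 1.3 0.02 5.0 0.01 4.1 0.0 4.0 -0.01 2.9 -0.02 2.4 -0.03 2.9 -0.04 3.7 -0.05 -0.3 -0.06 -0.1 -0.07 1.8 -0.08 9.3 -0.09 15.1 1788 [487.1 -96.2] [174.5  17.9] 67.9 88.9 [305 102  22 137]
579 [ 64.3 -43.4] [97.8 30.7] 55.5 90.0 [  0 212  24  64]
179 [ 458.8 -174.5] [ 9.8 20.6] 43.3 126.8 [308 238  20  20]
82.9583
```

View pics/w5.png

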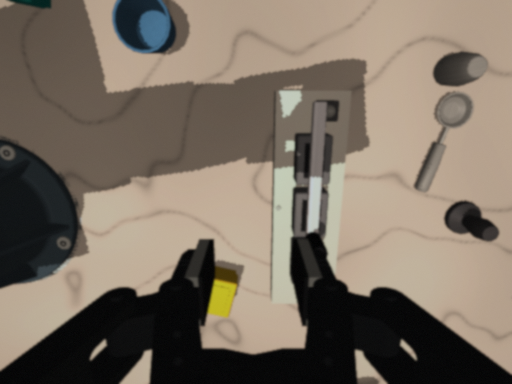

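The bar lies at 68.6°, along the dock's axis, so it is at about 0 rad. The force trace dropped as the bar passed the ball, then rose to 15 N against the stop.

```bash
python3 -c "
from cell import r
print(r.hand_in(), r.current_t())"
```

```text
the job is handed in; nothing more can be done
the job is handed in; nothing more can be done
```

The job is handed in, at about 83 s of the 210 s allowed: both charged packs stand in the tray, all three spent packs are fully home in the dock, and the keeper bar is shut in its detent; no verdict came back.

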